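# Grip the wash paddle in the ratchet clamp

### The arm

A 7-joint arm with a two-finger parallel gripper is mounted at the origin on the work surface. World frame = base frame: x ahead of the robot, y to its left, z up, the work surface at z = 0. Lengths are in m, angles in rad, forces in N, time in s.
With the tool pointing down it reaches from about 0.425 to 1.025 m from the base axis. Payload 9.4 kg.
Tool frame: the origin (TCP) lies midway between the tips of the shut fingers; the grasp point (between the pads) lies 19 mm behind it (hold_point_z is the distance from the TCP to the grasp point, in m); z points along the fingers, y is the line along which they close (so a half turn about z gives the same grasp; the last joint's range is limited). The gripper opens to 85 mm and grips with 20 to 120 N. Pads are 22 mm wide; open, the fingers measure 114 mm over their backs; the gripper's body (76 mm by 85 mm) begins 54 mm behind the grasp point. The pads swing forward as they close: fully open they stand 13 mm farther back than shut.
Start: joints at [1.089, 0.599, -0.003, 1.599, 0.002, 0.943, -0.08], TCP at [0.286, -0.666, 0.231] pointing down, gripper open.
Joint ranges: [-2.57, 2.57], [-0.35, 1.97], [-1.29, 1.29], [0.11, 2.56], [-1.05, 4.19], [0.11, 1.86], [-2.63, 2.63]. Speed limits (rad/s): [2.22, 2.22, 3.01, 3.01, 3.14, 3.14, 3.14].

### API

Orientations are given as a unit quaternion [x, y, z, w].
In Python, from rig import * gives the robot as it stands. The module is installed in compiled form; this text tells all that it offers. Calls block until the motion is done:
- goto(position, orientation): joint-space move of the TCP to a pose.
- line_to(position, ori=None, max_speed=0.15, guard=None): straight line of the TCP; ori=None keeps the orientation; max_speed is the mean speed in m/s. With guard (N) it stops when the force on the tool has changed by that much, and returns True; else False.
- set_joints(angles): joint-space move.
- open_gripper() and clamp(strength=None): open the fingers fully, or close them until they stop; strength is the grip in N (None keeps the last).
- sleep(seconds).
- solve_ik(position, orientation): joint angles nearest the present ones, or None.
- read_state(): the state.
- capture(name): name is "scene" or "top" or "wrist"; returns (picture, depth): 384x512x3 uint8, red, green, blue; 384x512 float32, m along the optical axis (not along the pixel's ray), 0 where there is no reading.
- camera_info(name): a dict with "fx", "fy", "cx", "cy" (pixels), "world_from_camera" (4x4, takes a point from camera to world coordinates). Camera axes: x right, y up, looking along -z (the intrinsics and any distortion apply to the point x, -y, -z); pixel columns grow to the right and rows downward; lengths in m; the calibration is good to about 2 mm. A picture is of the moment at which its call begins: read the wrist's pose just before it. camera_info takes no time and is no camera call; for the wrist camera it gives the pose at the moment of the call.
A pose or a line that the arm cannot do raises MotionError and nothing moves.
- close_job(): hands the job in; it is judged then, once.
Trained networks look in the newest picture that a camera, given by its name, has taken for a name from the list of things; names that differ only in an ending like _2 or _b are one class to them, and where a whole thing is asked for, a point or a joint stands for the part that bears it (a point fixed in the world has none). Each returns a list of dicts, best first, with "score" (0 to 1); they miss things now and then, are a little off and sometimes report something else, mostly with a low value. They report only what shows in the picture. A call takes as long as a camera call.
- boxes_of(label, camera): "xyz" ([x, y, z] in m, in world coordinates, good to about 4 mm: the middle of the surface that is visible of it).
The state is a dict: "t": time; "q": joint angles; "joint_velocities": joint speeds; "effort": joint torques, N m; "eef_pos": TCP position; "orientation": TCP orientation; "force": force on the tool from outside, world axes, zero at the start; "torque": the same for the moment, N m; "finger_gap": opening from 0.0 (shut) to 1.0 (fully open); "gripper_force": force on a finger pad.
Only numpy, scipy, OpenCV 4.12 (cv2) and the standard library are available. Lean on these libraries where they do the work, as an engineer would, in place of code of your own. Each camera call takes 0.05 s, during which the arm holds its last target. There are 200 camera calls.

### The job

Grip the wooden paddle in the ratchet clamp. The ratchet is set for loosening: first flip its direction lever to tighten, then swing the handle clockwise (seen from above) close to its end to feel that it runs free and the jaw stays put, then work the handle to and fro until the jaw holds the paddle snugly against the stop, gripped with about 25 N and never crushed. Work the clamp only by its lever and handle, then let go of everything and leave the things around it where they are.

Things in the scene. Friction and masses are not known exactly. Their poses are not given: they have to be found in the camera images.
- ratchet_axis (a point): Ratchet clamp fixed on the crate top: dark steel bed 145 x 320 x 12 mm, aluminium ratchet head (disc 84 mm across, top 56 mm above the crate top) near one end. This point: on the head's upright turning axis, at the disc's top. Axes: z up, y along the bed towards jaw, paddle and stop. The bed's far end is 250 mm from the axis along y, the near end 70 mm behind it.
- handle_grip (a point): Centre of the handle's black upright grip post: 22 mm across, 56 to 112 mm above the crate top, 130 mm from the turning axis (this point: 90 mm above the crate top). It is fixed on the end of an aluminium bar 24 mm wide, top at 56 mm, in one piece with the disc. Swinging the handle without driving takes about 1 N at the post.
- handle (a joint): Handle angle, rad: 0 when it points along -y of ratchet_axis, growing counter-clockwise from above (the tightening way), rigid stops at -0.6 and 0.6. Driving the jaw takes about 8 N at the post while it moves, plus 0.15 N per newton of grip (25 N of grip: about 12 N in all); about 70% of it is felt at rest. 20 teeth: it bites within 0.31 rad. From paddle contact on, grip builds 25 N per 0.1 rad.
- lever_tab (a point): Centre of the direction lever's upright tab, on top of the head: 12 mm along the handle, 8 mm across, from 64 to 96 mm above the crate top (this point: 80 mm). The lever turns on a pin on the handle bar, 50 mm from the turning axis, and points back to the axis: the tab stands 38 mm from the pin, about over the axis.
- lever (a joint): Angle of the direction lever on the handle, rad: -0.33 loosening (tab about 12 mm off the handle's middle line on the counter-clockwise side seen from above), 0.33 tightening (12 mm off on the clockwise side); stops at both. It stays where left; about 3.5 N at the tab moves it. The ratchet drives when the handle goes the set way and runs free, clicking lightly, the other way.
- jaw: Sliding steel jaw (100 mm wide, 22 mm thick, 12 to 45 mm above the crate top) with a rubber facing about 6 mm thick towards the paddle. Axes as ratchet_axis; origin on the turning axis, at crate top height, as it starts. It slides along +y as it tightens, 20 mm per rad driven, up to 64 mm, and stays where left (friction holds it). The facing starts 91 mm ahead of the axis.
- stop: Fixed steel stop block on the bed, 100 mm wide, 26 mm thick, 33 mm tall, where the paddle is pressed against; origin at the foot of its face that looks to the jaw, axes as ratchet_axis. The distance from jaw to stop differs from job to job.
- paddle: Loose, worn flat wooden paddle lying on the bed between jaw and stop: blade about 120 x 60 x 16 mm, with a grip stick 22 mm wide running on 125 mm along its +x. Origin at the underside of the blade's centre, x along the stick. The jaw presses across the blade's width, which is not known to better than 2 mm.
- basin: Green plastic wash basin, 280 mm across, 100 mm high; bystander.
- spray: Clear capped spray bottle, 64 mm across, 190 mm high; bystander.
- canister: Squat steel canister with a hinged lid, 110 mm across, 80 mm high; bystander.
- soap: White bar of soap 80 x 50 x 25 mm; bystander.
- peg: Wooden clothes peg 75 x 14 x 12 mm; bystander.
- brush: Brush lying flat; bystander.

How it is judged:
On the way, in this order (a step that is already met when the one before it is completed fails the run):
1. the direction lever is flipped to tighten, the jaw still within 8 mm of where it was (value of joint lever above 0.22 rad and distance of jaw from where it was at the start of the episode below 0.008 m), for 0.2 s.
2. the handle is swung clockwise past -0.4 rad, running free: the jaw still within 8 mm of where it was (all of step 1 and value of joint handle below -0.4 rad), for 0.1 s.
At the end, for the whole second after the job is handed in: The paddle lies flat and still between jaw and stop, the jaw pressing it with 10 to 42 N and the stop bearing at least 8 N; the direction lever is still set to tighten (contact force between jaw and paddle between 10 and 42 N and contact force between stop and paddle above 8 N and value of joint lever above 0.22 rad and linear speed of paddle below 0.02 m/s and angle between paddle's own z axis and vertical below 0.1 rad); the robot touches nothing.
It fails at once if the jaw presses the paddle with more than 50 N (contact force between jaw and paddle above 50 N).
It fails at once if the robot pushes the jaw or the paddle itself (over 3 N) (contact force between any of the arm, the fingers and jaw above 3 N or contact force between any of the arm, the fingers and paddle above 3 N).
It fails at once if a bystander is moved by more than 30 mm (distance of any of basin, spray, canister, soap, peg, brush from where it was at the start of the episode above 0.03 m).
It also fails if it takes over 72 s, if anything falls off the work surface, if the arm or the gripper's body presses on something with over 40 N, if the wrist force passes 120 N, or if a joint passes its speed limit or range.

## Working session

There is one attempt and no reset: what is moved stays moved. The work goes in short steps, each a Python script; the robot and the scene stay as the last script left them, time stands still between calls to the robot, and variables do not carry over. Pictures are saved under pics/ and viewed, at most 10 in all, crops included, and the job is handed in when it is done.

```bash
mkdir -p pics
python3 - <<'E'
from rig import *
import cv2,numpy as np
ims=[]
for c in ("scene","top"):
    p,d=capture(c); ims.append(p[:,:,::-1]); np.savez(f"pics/{c}.npz",p=p,d=d)
    for l in ("ratchet_axis","handle_grip","lever_tab","jaw","stop","paddle","handle"):
        print(c,l,[(np.round(b["xyz"],3).tolist(),round(b["score"],2)) for b in boxes_of(l,c)[:2]])
    ci=camera_info(c); print({k:np.round(v,3).tolist() for k,v in ci.items()})
    cv2.imwrite(f"pics/{c}.png",cv2.resize(p[:,:,::-1],(800,600)))
print(read_state())
E
```

```text
scene ratchet_axis [([0.536, 0.078, 0.014], 0.88)]
scene handle_grip [([0.536, -0.004, 0.053], 0.97), ([0.671, 0.001, 0.02], 0.48)]
scene lever_tab [([0.532, -0.005, 0.067], 0.42)]
scene jaw [([0.52, 0.096, 0.042], 0.87)]
scene stop [([0.492, 0.216, 0.044], 0.85)]
scene paddle [([0.53, 0.172, 0.024], 0.69)]
scene handle [([0.532, 0.0, 0.053], 0.86)]
{'fx': 423.184, 'fy': 423.184, 'cx': 264.375, 'cy': 196.058, 'world_from_camera': [[-0.853, -0.372, 0.365, 0.967], [0.521, -0.636, 0.569, 0.77], [0.02, 0.675, 0.737, 0.989], [0.0, 0.0, 0.0, 1.0]]}
top ratchet_axis []
top handle_grip [([0.528, -0.002, 0.058], 0.93)]
top lever_tab []
top jaw [([0.52, 0.09, 0.048], 0.71)]
top stop [([0.488, 0.206, 0.044], 0.74), ([0.524, -0.002, 0.061], 0.68)]
top paddle [([0.515, 0.17, 0.029], 0.87)]
top handle [([0.525, -0.001, 0.058], 0.83)]
{'fx': 429.847, 'fy': 429.847, 'cx': 254.819, 'cy': 183.934, 'world_from_camera': [[0.018, 0.998, -0.059, 0.413], [-1.0, 0.019, 0.018, 0.075], [0.019, 0.058, 0.998, 1.499], [0.0, 0.0, 0.0, 1.0]]}
{'t': 0.8, 'q': array([ 1.0892746 ,  0.59929908, -0.00251208,  1.59945814,  0.00181248,
        0.94288682, -0.07977225]), 'joint_velocities': array([-0.00106702,  0.00147033, -0.0006267 , -0.00018458, -0.00127041,
        0.00128274,  0.00146943]), 'effort': array([ 3.95442803e-04, -7.76110339e+01,  1.56349216e+00, -2.58371633e+01,
        1.24823948e-02,  1.99255912e-03, -3.15854095e-05]), 'eef_pos': array([ 0.28552814, -0.66637433,  0.23125441]), 'orientation': array([ 9.79578041e-01,  2.01064317e-01, -3.07345457e-05, -1.66988366e-05]), 'force': array([0.12222657, 0.12026611, 0.53913261]), 'torque': array([-0.00045967, -0.06926271,  0.05938261]), 'gripper_force': 0.0, 'finger_gap': 1.0040568633236635}
```

View pics/scene.png

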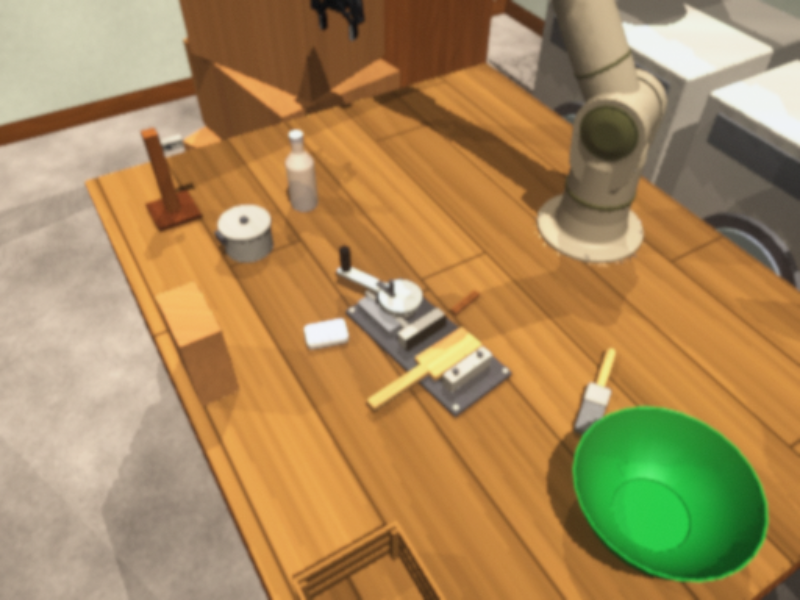

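View pics/top.png

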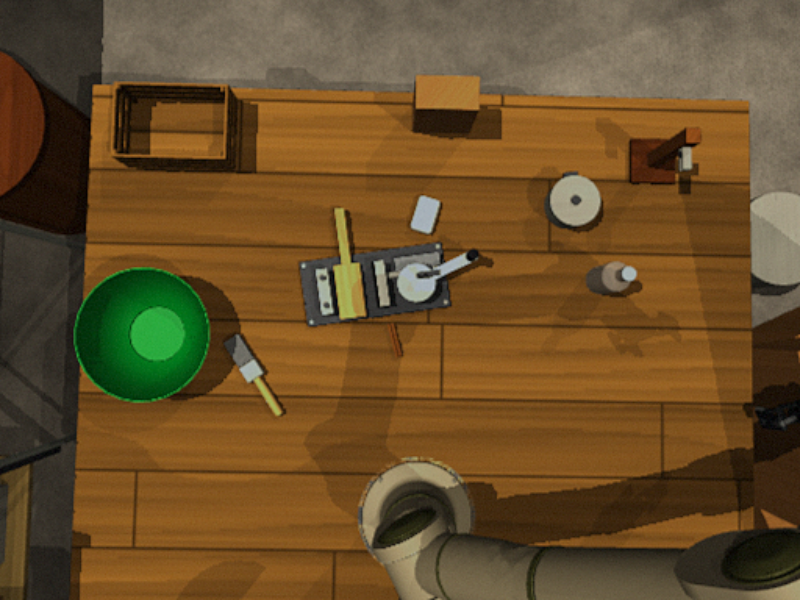

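```bash
cat > h.py <<'E'
from rig import *
import numpy as np, cv2
from scipy.spatial.transform import Rotation as R
def down(a): # tool z down, tool y axis along world angle a+90deg
    return (R.from_euler('z',a)*R.from_euler('x',np.pi)).as_quat()
def px2w(ci,u,v,d):
    p=np.array([(u-ci["cx"])/ci["fx"]*d,-(v-ci["cy"])/ci["fy"]*d,-d,1]); return (ci["world_from_camera"]@p)[:3]
def pxplane(ci,u,v,z):
    M=ci["world_from_camera"]; r=M[:3,:3]@np.array([(u-ci["cx"])/ci["fx"],-(v-ci["cy"])/ci["fy"],-1])
    return M[:3,3]+r*(z-M[2,3])/r[2]
E
python3 - <<'E'
from h import *
d=np.load("pics/top.npz")["d"]; ci=camera_info("top")
for n,u,v in [("axis",417,283),("bed1",301,264),("bed2",437,243),("bed3",451,303),("bed4",309,326),("table",500,350)]:
    u,v=u*.64,v*.64; print(n,px2w(ci,u,v,np.median(d[int(v)-1:int(v)+2,int(u)-1:int(u)+2])).round(3))
s=read_state(); M=camera_info("wrist")["world_from_camera"]
T=np.eye(4);T[:3,:3]=R.from_quat(s["orientation"]).as_matrix();T[:3,3]=s["eef_pos"]
C=np.linalg.inv(T)@M; print(C.round(3))
for a in (0,np.pi/2,-np.pi/2,np.pi):
    off=(R.from_quat(down(a)).apply(C[:3,3])); print(a,off.round(3), solve_ik(np.array([.53,.0,.4]),down(a)))
E
```

```text
axis [0.508 0.009 0.056]
bed1 [0.548 0.265 0.014]
bed2 [ 0.602 -0.037  0.009]
bed3 [ 0.468 -0.07   0.001]
bed4 [ 0.411  0.245 -0.001]
table [ 0.366 -0.181  0.   ]
[[ 0.001  0.949  0.316  0.081]
 [ 1.    -0.    -0.001  0.   ]
 [-0.001  0.316 -0.949 -0.143]
 [ 0.     0.     0.     1.   ]]
0 [ 0.081 -0.     0.143] [ 0.11271443  0.21212826 -0.27134788  1.80568756  0.06237533  1.13206888
 -1.75015691]
1.5707963267948966 [0.    0.081 0.143] [ 0.32468084  0.23818731 -0.54044947  1.79399766  0.13365391  1.14571029
 -0.25861208]
-1.5707963267948966 [-0.    -0.081  0.143] [ 0.76994191  0.41168842 -1.22646501  1.77283754  0.40829446  1.24903799
  2.5777728 ]
3.141592653589793 [-0.081  0.     0.143] [ 0.60666176  0.31160548 -0.93443672  1.77986196  0.26932242  1.18555815
  1.16341739]
```

Run:
```python
from h import *
line_to(read_state()["eef_pos"]+[0,0,.17],max_speed=.3)
goto(np.array([.53,.08,.33]),down(np.pi/2))
p,d=capture("wrist"); ci=camera_info("wrist"); np.savez("pics/w1.npz",p=p,d=d,**ci)
for l in ("ratchet_axis","handle_grip","lever_tab","jaw","stop","paddle","handle","lever"):
    print(l,[(np.round(b["xyz"],3).tolist(),round(b["score"],2)) for b in boxes_of(l,"wrist")[:2]])
cv2.imwrite("pics/w1.png",cv2.resize(p[:,:,::-1],(800,600)))
print(read_state()["t"],read_state()["q"])
```

```text
ratchet_axis [([0.522, 0.078, 0.009], 0.79)]
handle_grip [([0.531, 0.001, 0.054], 0.82)]
lever_tab [([0.529, -0.009, 0.069], 0.72)]
jaw [([0.514, 0.09, 0.041], 0.77)]
stop [([0.491, 0.212, 0.05], 0.82)]
paddle [([0.52, 0.164, 0.03], 0.65), ([0.531, -0.0, 0.055], 0.54)]
handle [([0.528, -0.002, 0.06], 0.71)]
lever [([0.528, -0.013, 0.063], 0.54)]
4.7417 [ 0.25508929  0.32779387 -0.67140098  1.88145078  0.23826403  1.01289699
 -0.517744  ]
```

View pics/w1.png

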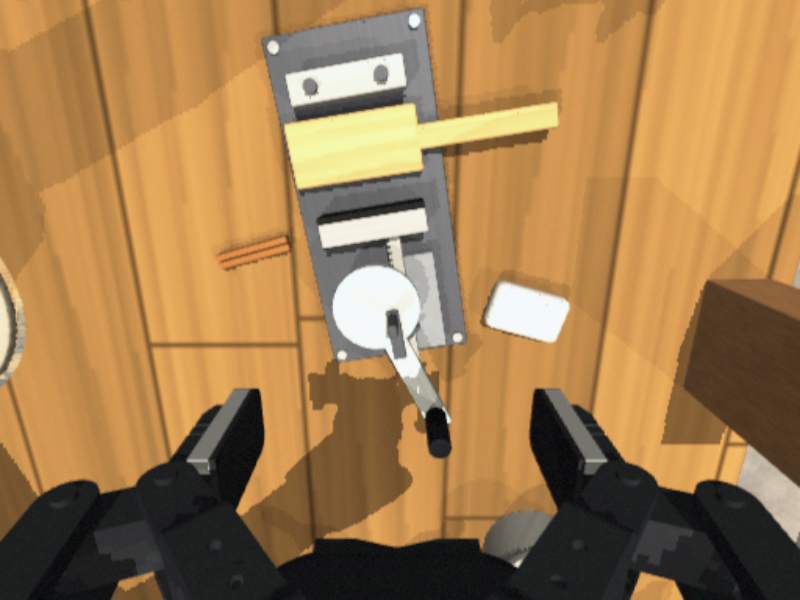

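```bash
python3 - <<'E'
from h import *
ci=dict(np.load("pics/w1.npz")); d=ci["d"]
def P(u,v,z): return pxplane(ci,u*.64,v*.64,z)
B=np.array([P(263,40,.012),P(422,10,.012),P(466,345,.012),P(333,360,.012)])
print(B.round(4), np.linalg.norm(B-np.roll(B,-1,0),axis=1))
far=(B[0]+B[1])/2; near=(B[2]+B[3])/2; yd=far-near; print("yaw y-axis",np.arctan2(yd[1],yd[0]))
# disc: points with height .05-.06 ellipse fit by colour+depth
vv,uu=np.mgrid[:384,:512]; W=np.array([px2w(ci,u,v,dd) for u,v,dd in zip(uu.ravel(),vv.ravel(),d.ravel())]).reshape(384,512,3); np.save("pics/W1.npy",W)
ax=near+yd/np.linalg.norm(yd)*.07; print("axis from bed",ax, "from px",P(376,306,.056))
m=(W[...,2]>.050)&(W[...,2]<.062)&(np.hypot(W[...,0]-ax[0],W[...,1]-ax[1])<.055)
q=W[m][:,:2]; print(len(q)); h=cv2.minEnclosingCircle(q[np.hypot(*(q-ax[:2]).T)<.05].astype(np.float32)); print(h)
m=(W[...,2]>.098)&(W[...,2]<.13)&(np.hypot(W[...,0]-.57,W[...,1]+.12)<.06); print("post",m.sum(),W[m].mean(0),W[m].min(0),W[m].max(0))
m=(W[...,2]>.08)&(W[...,2]<.11)&(np.hypot(W[...,0]-ax[0],W[...,1]-ax[1])<.05); print("tab",m.sum(),W[m].mean(0),W[m].min(0),W[m].max(0))
print(P(440,446,.112))
E
python3 - <<'E'
import cv2
p=cv2.imread("pics/w1.png"); cv2.imwrite("pics/w1c.png",cv2.resize(p[240:480,320:520],None,fx=2.5,fy=2.5,interpolation=cv2.INTER_CUBIC))
E
```

```text
[[ 0.4134  0.2453  0.012 ]
 [ 0.5526  0.2682  0.012 ]
 [ 0.6051 -0.0468  0.012 ]
 [ 0.4613 -0.0644  0.012 ]] [0.14100558 0.31934042 0.1449115  0.31340206]
yaw y-axis 1.7300899904028775
axis from bed [0.52209122 0.0135297  0.012     ] from px [0.51097614 0.01330199 0.056     ]
2275
((0.5143178701400757, 0.0061261942610144615), 0.0476049929857254)
post 229 [ 0.56872902 -0.1020085   0.10962045] [ 0.55844903 -0.11545988  0.098282  ] [ 0.5789855  -0.09413472  0.11411029]
tab 71 [0.52648678 0.00525892 0.09297694] [ 0.52227995 -0.00218886  0.0812401 ] [0.53066123 0.00984258 0.09778294]
[ 0.5698099  -0.10211774  0.112     ]
```

View pics/w1c.png

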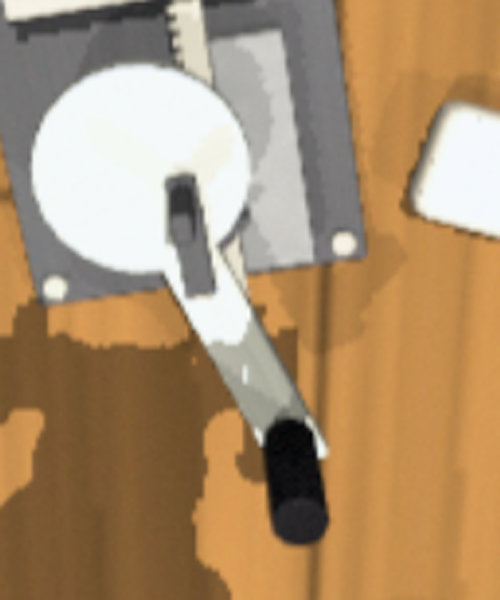

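```bash
cat >> h.py <<'E'
AX=np.array([.511,.013]); Y0=-1.411
def hd(t): return np.array([np.cos(Y0+t),np.sin(Y0+t)])
def nn(t): return np.array([-np.sin(Y0+t),np.cos(Y0+t)])
def P3(p,z): return np.array([p[0],p[1],z])
E
python3 - <<'E'
from h import *
t=.307; o=down(Y0+t+np.pi); h,n=hd(t),nn(t)
clamp(30)
c=AX+h*.014
goto(P3(c+n*.045,.16),o)
line_to(P3(c+n*.045,.078),max_speed=.15)
f0=read_state()["force"]
for s in (.02,.012,.006,.003):
    g=line_to(P3(c+n*s,.078),max_speed=.05,guard=9); r=read_state(); e=r["eef_pos"][:2]-AX
    print(s,g,e@n,e@h,(r["force"]-f0).round(2))
    if g: break
line_to(P3(c+n*.045,.078),max_speed=.2); line_to(P3(c+n*.045,.15),max_speed=.3)
# look
goto(np.array([.53,.08,.33]),down(np.pi/2))
p,d=capture("wrist"); ci=camera_info("wrist"); np.savez("pics/w2.npz",p=p,d=d,**ci)
cv2.imwrite("pics/w2.png",cv2.resize(p[:,:,::-1],(800,600))[140:480,240:540])
vv,uu=np.mgrid[:384,:512]; W=np.array([px2w(ci,u,v,dd) for u,v,dd in zip(uu.ravel(),vv.ravel(),d.ravel())])
for nm,a,b,q,rr in (("tab",.08,.11,AX,.05),("post",.098,.13,AX+h*.13,.06)):
    m=(W[:,2]>a)&(W[:,2]<b)&(np.hypot(*(W[:,:2]-q).T)<rr); e=W[m].mean(0)[:2]-AX; print(nm,m.sum(),e@h,e@n)
print(read_state()["t"])
E
```

```text
0.02 False 0.020015301905446967 0.01393369688249435 [0.62 2.44 1.04]
0.012 False 0.012117257269261135 0.013967985754184991 [0.74 3.4  1.07]
0.006 False 0.005792327892840779 0.014480549994241015 [1.45 1.42 1.05]
0.003 False 0.004375593295881988 0.014150799315778536 [ 4.81  2.77 -0.83]
tab 79 0.014128166088491302 -0.014013973129680548
post 0 nan nan
10.0333<stdin>:19: RuntimeWarning: Mean of empty slice.
  ret = um.true_divide(
```

View pics/w2.png

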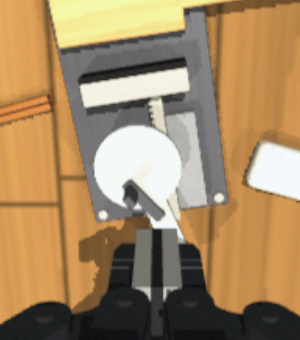

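```bash
cat >> h.py <<'E'
ZG=.070
def arc(t0,t1,step=.1,v=.12,guard=None,R0=.130):
    n=max(1,int(np.ceil(abs(t1-t0)/step-1e-6)))
    for t in np.linspace(t0,t1,n+1)[1:]:
        g=line_to(P3(AX+hd(t)*R0,ZG),down(Y0+t+np.pi),max_speed=v,guard=guard)
        if g: return True
    return False
def st():
    r=read_state(); e=r["eef_pos"][:2]-AX; t=np.arctan2(e[1],e[0])-Y0; f=r["force"]
    return dict(t=round(r["t"],2),th=round(t,4),R=round(np.hypot(*e),4),ft=round(float(f[:2]@nn(t)),2),fr=round(float(f[:2]@hd(t)),2),fz=round(f[2],2),gap=round(r["finger_gap"],3))
E
python3 - <<'E'
from h import *
t=.307; o=down(Y0+t+np.pi)
open_gripper()
goto(P3(AX+hd(t)*.13,.19),o); print(st())
print(line_to(P3(AX+hd(t)*.13,ZG),max_speed=.15,guard=12)); print(st())
clamp(35); print(st())
for x in (.2,.0,-.2,-.4,-.5):
    g=arc(st()["th"],x,guard=14); print(g,st())
    if g: break
sleep(.25); print(st())
E
```

```text
{'t': 11.75, 'th': np.float64(0.3151), 'R': np.float64(0.1291), 'ft': 0.52, 'fr': -0.62, 'fz': np.float64(-0.17), 'gap': 1.0}
False
{'t': 12.7, 'th': np.float64(0.312), 'R': np.float64(0.13), 'ft': -0.57, 'fr': -0.12, 'fz': np.float64(-0.37), 'gap': 1.002}
{'t': 13.3, 'th': np.float64(0.3072), 'R': np.float64(0.1302), 'ft': -1.35, 'fr': 1.12, 'fz': np.float64(4.08), 'gap': 0.25}
False {'t': 13.8, 'th': np.float64(0.1998), 'R': np.float64(0.1303), 'ft': -0.11, 'fr': 1.79, 'fz': np.float64(5.2), 'gap': 0.249}
False {'t': 14.32, 'th': np.float64(-0.0013), 'R': np.float64(0.1304), 'ft': -1.0, 'fr': 2.44, 'fz': np.float64(5.43), 'gap': 0.248}
False {'t': 14.83, 'th': np.float64(-0.2015), 'R': np.float64(0.1305), 'ft': -0.31, 'fr': 3.9, 'fz': np.float64(6.61), 'gap': 0.247}
False {'t': 15.35, 'th': np.float64(-0.401), 'R': np.float64(0.1305), 'ft': 1.7, 'fr': 4.23, 'fz': np.float64(6.43), 'gap': 0.248}
False {'t': 15.61, 'th': np.float64(-0.5017), 'R': np.float64(0.1305), 'ft': 1.19, 'fr': 3.93, 'fz': np.float64(7.18), 'gap': 0.248}
{'t': 15.86, 'th': np.float64(-0.4987), 'R': np.float64(0.1305), 'ft': -0.19, 'fr': 3.3, 'fz': np.float64(10.05), 'gap': 0.25}
```

Run:
```python
from h import *
for x in np.arange(-.4,.51,.1):
    g=arc(st()["th"],x,guard=30); print(g,st())
    if g: break
sleep(.2);print(st())
arc(st()["th"],-.5,step=.2,v=.16,guard=25); sleep(.2); print(st())
p,d=capture("wrist"); cv2.imwrite("pics/w3.png",p[:,:,::-1]); p2,d2=capture("scene"); cv2.imwrite("pics/s3.png",cv2.resize(p2[150:280,190:350,::-1],None,fx=3,fy=3,interpolation=2))
a=cv2.imread("pics/w3.png"); b=cv2.imread("pics/s3.png"); H=384
cv2.imwrite("pics/c3.png",np.hstack([cv2.resize(a,(400,300)),cv2.resize(b,(400,300))]))
```

```text
False {'t': 16.12, 'th': np.float64(-0.4003), 'R': np.float64(0.1303), 'ft': -1.36, 'fr': 2.99, 'fz': np.float64(11.03), 'gap': 0.247}
False {'t': 16.62, 'th': np.float64(-0.3039), 'R': np.float64(0.1303), 'ft': -1.86, 'fr': 2.6, 'fz': np.float64(9.87), 'gap': 0.249}
False {'t': 17.12, 'th': np.float64(-0.2139), 'R': np.float64(0.1304), 'ft': -6.11, 'fr': 2.3, 'fz': np.float64(13.94), 'gap': 0.25}
False {'t': 17.62, 'th': np.float64(-0.1137), 'R': np.float64(0.1304), 'ft': -6.23, 'fr': 2.44, 'fz': np.float64(13.52), 'gap': 0.244}
False {'t': 18.12, 'th': np.float64(-0.0136), 'R': np.float64(0.1303), 'ft': -7.18, 'fr': 2.74, 'fz': np.float64(13.97), 'gap': 0.246}
False {'t': 18.62, 'th': np.float64(0.0864), 'R': np.float64(0.1302), 'ft': -6.51, 'fr': 1.81, 'fz': np.float64(13.12), 'gap': 0.245}
False {'t': 19.12, 'th': np.float64(0.1867), 'R': np.float64(0.1301), 'ft': -6.81, 'fr': 1.74, 'fz': np.float64(14.44), 'gap': 0.247}
False {'t': 19.62, 'th': np.float64(0.2866), 'R': np.float64(0.1301), 'ft': -6.87, 'fr': 1.79, 'fz': np.float64(12.82), 'gap': 0.244}
False {'t': 20.12, 'th': np.float64(0.3866), 'R': np.float64(0.13), 'ft': -7.21, 'fr': 0.77, 'fz': np.float64(11.98), 'gap': 0.245}
False {'t': 20.62, 'th': np.float64(0.4868), 'R': np.float64(0.1299), 'ft': -7.68, 'fr': 0.01, 'fz': np.float64(14.23), 'gap': 0.249}
{'t': 20.82, 'th': np.float64(0.4852), 'R': np.float64(0.1299), 'ft': -7.29, 'fr': 0.02, 'fz': np.float64(12.07), 'gap': 0.25}
{'t': 22.77, 'th': np.float64(-0.4958), 'R': np.float64(0.1301), 'ft': 0.03, 'fr': 2.43, 'fz': np.float64(10.79), 'gap': 0.245}
```

View pics/c3.png

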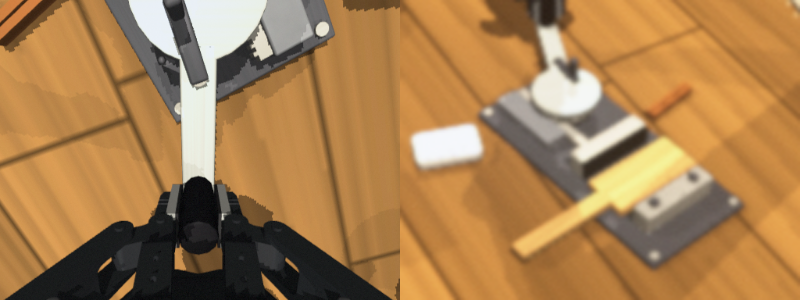

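Run:
```python
from h import *
ci=dict(np.load("pics/w1.npz"))
yv=-hd(0); 
for nm,u,v,z in (("pad near",300,188,.028),("pad near",423,167,.028),("pad far",286,123,.028),("pad far",413,103,.028),("stop face",294,106,.045),("stop face",406,86,.045),("jaw back",323,248,.045),("jaw back",427,231,.045),("jaw front steel",319,223,.045),("jaw front",424,206,.045)):
    q=pxplane(ci,u*.64,v*.64,z)[:2]-AX; print(nm,(q@yv*1000).round(1))
```

```text
pad near 116.7
pad near 117.0
pad far 174.0
pad far 172.2
stop face 184.9
stop face 185.0
jaw back 60.9
jaw back 61.1
jaw front steel 84.3
jaw front 84.1
```

```bash
cat >> h.py <<'E'
def fm(n=6):
    L=[]
    for _ in range(n): sleep(.04); L.append(st())
    return dict(t=L[-1]["t"],th=L[-1]["th"].round(4),ft=np.mean([l["ft"] for l in L]).round(2),sd=np.std([l["ft"] for l in L]).round(2))
E
python3 - <<'E'
from h import *
c=-.4958
for x in [-.4,-.3,-.2,-.1,0,.1,.2,.25,.3,.35,.4,.45,.5]:
    arc(c,x,step=.1,v=.06 if x<.21 else .03); c=x; s=fm(3 if x<.2 else 5); print(s)
    if s["ft"]<-8.8: break
E
```

```text
{'t': 23.37, 'th': np.float64(-0.4065), 'ft': np.float64(-4.17), 'sd': np.float64(0.58)}
{'t': 23.86, 'th': np.float64(-0.3067), 'ft': np.float64(-4.72), 'sd': np.float64(0.76)}
{'t': 24.35, 'th': np.float64(-0.207), 'ft': np.float64(-5.32), 'sd': np.float64(0.49)}
{'t': 24.84, 'th': np.float64(-0.1066), 'ft': np.float64(-4.74), 'sd': np.float64(0.1)}
{'t': 25.33, 'th': np.float64(-0.0067), 'ft': np.float64(-6.04), 'sd': np.float64(0.27)}
{'t': 25.82, 'th': np.float64(0.093), 'ft': np.float64(-5.73), 'sd': np.float64(0.18)}
{'t': 26.4, 'th': np.float64(0.1928), 'ft': np.float64(-6.09), 'sd': np.float64(0.64)}
{'t': 26.98, 'th': np.float64(0.2415), 'ft': np.float64(-6.19), 'sd': np.float64(0.65)}
{'t': 27.55, 'th': np.float64(0.2916), 'ft': np.float64(-6.52), 'sd': np.float64(0.55)}
{'t': 28.12, 'th': np.float64(0.3415), 'ft': np.float64(-6.48), 'sd': np.float64(0.45)}
{'t': 28.7, 'th': np.float64(0.3912), 'ft': np.float64(-6.51), 'sd': np.float64(0.4)}
{'t': 29.27, 'th': np.float64(0.4413), 'ft': np.float64(-6.99), 'sd': np.float64(0.35)}
{'t': 29.85, 'th': np.float64(0.4914), 'ft': np.float64(-6.83), 'sd': np.float64(0.45)}
```

Run:
```python
from h import *
arc(.5,-.2,step=.2,v=.16); print(fm(3))
arc(-.2,-.12,v=.06); c=-.12; print(fm(6)); k=0
for x in np.arange(-.08,.3,.03):
    arc(c,x,v=.03); c=x; s=fm(7); e=s["ft"]+5.5+3*x; print(s,round(e,2))
    k=k+1 if e<-1.2 else 0
    if e<-1.9 or k==2: break
print(c)
```

```text
{'t': 31.27, 'th': np.float64(-0.1938), 'ft': np.float64(0.46), 'sd': np.float64(0.37)}
{'t': 31.85, 'th': np.float64(-0.1201), 'ft': np.float64(-2.64), 'sd': np.float64(0.62)}
{'t': 32.47, 'th': np.float64(-0.0821), 'ft': np.float64(-3.97), 'sd': np.float64(0.44)} 1.29
{'t': 33.04, 'th': np.float64(-0.0525), 'ft': np.float64(-3.63), 'sd': np.float64(0.37)} 1.72
{'t': 33.62, 'th': np.float64(-0.0226), 'ft': np.float64(-4.24), 'sd': np.float64(0.3)} 1.2
{'t': 34.19, 'th': np.float64(0.008), 'ft': np.float64(-3.8), 'sd': np.float64(0.63)} 1.73
{'t': 34.77, 'th': np.float64(0.0376), 'ft': np.float64(-4.03), 'sd': np.float64(0.23)} 1.59
{'t': 35.34, 'th': np.float64(0.066), 'ft': np.float64(-4.32), 'sd': np.float64(0.57)} 1.39
{'t': 35.92, 'th': np.float64(0.0941), 'ft': np.float64(-4.83), 'sd': np.float64(0.46)} 0.97
{'t': 36.49, 'th': np.float64(0.1221), 'ft': np.float64(-6.28), 'sd': np.float64(0.39)} -0.39
{'t': 37.07, 'th': np.float64(0.1535), 'ft': np.float64(-5.7), 'sd': np.float64(0.47)} 0.28
{'t': 37.64, 'th': np.float64(0.1807), 'ft': np.float64(-6.74), 'sd': np.float64(0.34)} -0.67
{'t': 38.22, 'th': np.float64(0.204), 'ft': np.float64(-9.27), 'sd': np.float64(0.61)} -3.11
0.21999999999999997
```

Run:
```python
from h import *
arc(.22,.175,v=.05); print(fm(4))
open_gripper(); print(st())
e=read_state()["eef_pos"]; line_to(P3(e[:2],.2),max_speed=.2)
goto(np.array([.53,.08,.36]),down(np.pi/2)); sleep(.3)
p,d=capture("wrist"); ci=camera_info("wrist"); cv2.imwrite("pics/w4.png",cv2.resize(p[:,:,::-1],(800,600)))
np.savez("pics/w4.npz",p=p,d=d,**ci); print(st())
```

```text
{'t': 38.65, 'th': np.float64(0.1616), 'ft': np.float64(-8.17), 'sd': np.float64(0.51)}
{'t': 39.29, 'th': np.float64(0.1765), 'R': np.float64(0.13), 'ft': -0.21, 'fr': 0.03, 'fz': np.float64(0.07), 'gap': 0.997}
{'t': 41.42, 'th': np.float64(2.7017), 'R': np.float64(0.069), 'ft': -0.04, 'fr': -0.23, 'fz': np.float64(0.45), 'gap': 1.001}
```

View pics/w4.png

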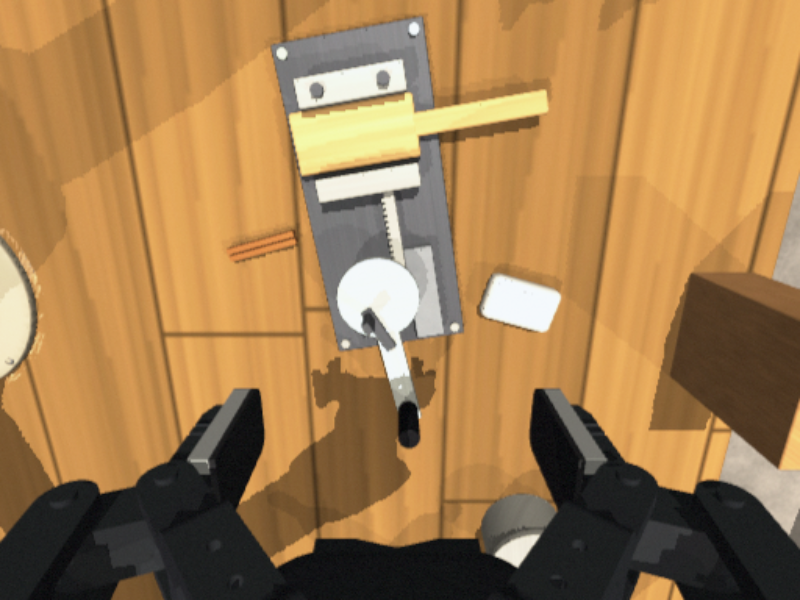

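Run:
```python
from h import *
for f in ("w1","w4"):
    ci=dict(np.load(f"pics/{f}.npz")); d=ci["d"]
    vv,uu=np.mgrid[:384,:512]; W=np.array([px2w(ci,u,v,dd) for u,v,dd in zip(uu.ravel(),vv.ravel(),d.ravel())])
    r=W[:,:2]-AX; rr=np.hypot(*r.T); m=(W[:,2]>.098)&(W[:,2]<.125)&(rr>.1)&(rr<.16)&(W[:,1]<0)
    e=W[m].mean(0)[:2]-AX; print(m.sum(),np.hypot(*e),np.arctan2(e[1],e[0])-Y0)
    m=(W[:,2]>.08)&(W[:,2]<.11)&(rr<.05); t=np.arctan2(e[1],e[0])-Y0; q=W[m].mean(0)[:2]-AX; print("tab",q@hd(t),q@nn(t))
ci=dict(np.load("pics/w4.npz")); yv=-hd(0)
for nm,u,v,z in (("pad near",303,175,.028),("pad near",419,157,.028),("stop",299,108,.045),("stop",405,91,.045),("jaw back",321,202,.045),("jaw back",419,187,.045)):
    print(nm,((pxplane(ci,u*.64,v*.64,z)[:2]-AX)@yv*1000).round(1))
```

```text
229 0.12868408813447427 0.3054135635985653
tab 0.013865947286114682 0.010368234546586051
199 0.1290868905242164 0.07876129005367649
tab 0.014688855119244053 -0.01261000593184401
pad near 126.9
pad near 125.5
stop 185.7
stop 184.3
jaw back 100.0
jaw back 98.9
```

Run:
```python
from h import *
t=.079
goto(P3(AX+hd(t)*.13,.19),down(Y0+t+np.pi)); line_to(P3(AX+hd(t)*.13,ZG),max_speed=.15,guard=12)
clamp(35); print(st(),fm(4)); c=t
for x in (.1,.12,.14,.16,.175,.19):
    arc(c,x,v=.05); c=x; s=fm(4); print(s)
    if s["ft"]<-3.5: break
```

```text
{'t': 43.98, 'th': np.float64(0.0792), 'R': np.float64(0.1302), 'ft': -0.96, 'fr': 0.18, 'fz': np.float64(4.95), 'gap': 0.251} {'t': 44.15, 'th': np.float64(0.0792), 'ft': np.float64(-1.16), 'sd': np.float64(0.1)}
{'t': 44.57, 'th': np.float64(0.0979), 'ft': np.float64(-2.13), 'sd': np.float64(0.42)}
{'t': 44.98, 'th': np.float64(0.114), 'ft': np.float64(-3.84), 'sd': np.float64(0.41)}
```

Run:
```python
from h import *
I={}
def cap(k):
    for c in ("scene","top"): I[c+k]=np.mean([capture(c)[0].astype(np.float32) for _ in range(3)],0)
cap("A"); c=.12
for x in (.14,.16,.18,.2,.212):
    arc(c,x,v=.05); c=x; s=fm(3); print(s)
    if s["ft"]<-9.3: break
cap("B"); open_gripper(); sleep(.3); cap("C"); print(st())
np.savez("pics/abc.npz",**I)
# jaw steel & paddle/stop pixel positions in fixed cameras
J=AX-hd(0)*.111; S=AX-hd(0)*.198
for cm in ("scene","top"):
    ci=camera_info(cm); Mi=np.linalg.inv(ci["world_from_camera"])
    def pr(p,z):
        q=Mi@np.array([*p,z,1]); return q[0]/-q[2]*ci["fx"]+ci["cx"], -q[1]/-q[2]*ci["fy"]+ci["cy"]
    a,b=np.array(pr(J,.045)),np.array(pr(AX-hd(0)*.121,.045)); print(cm,"px per 10mm",(b-a).round(2))
    for nm,p,w in (("jaw",J,7),("stop",S,7)):
        u,v=np.round(pr(p,.045)).astype(int)
        for k in ("A","C"):
            X,Y=[cv2.cvtColor(I[cm+z],cv2.COLOR_RGB2GRAY)[v-w:v+w,u-w:u+w].astype(np.float64) for z in ("B",k)]
            print(cm,nm,k,np.round(cv2.phaseCorrelate(X,Y,cv2.createHanningWindow((2*w,2*w),cv2.CV_64F)),3),np.abs(X-Y).mean().round(2))
```

```text
{'t': 45.66, 'th': np.float64(0.1304), 'ft': np.float64(-5.21), 'sd': np.float64(0.4)}
{'t': 46.03, 'th': np.float64(0.1472), 'ft': np.float64(-6.19), 'sd': np.float64(0.09)}
{'t': 46.41, 'th': np.float64(0.1665), 'ft': np.float64(-6.43), 'sd': np.float64(0.13)}
{'t': 46.78, 'th': np.float64(0.1856), 'ft': np.float64(-6.63), 'sd': np.float64(0.41)}
{'t': 47.16, 'th': np.float64(0.1952), 'ft': np.float64(-8.17), 'sd': np.float64(0.25)}
{'t': 48.7, 'th': np.float64(0.212), 'R': np.float64(0.13), 'ft': -0.54, 'fr': 0.69, 'fz': np.float64(0.24), 'gap': 0.997}
scene px per 10mm [2.3  2.02]Traceback (most recent call last):
  File "<stdin>", line 22, in <module>
    return _wrapfunc(a, 'round', decimals=decimals, out=out)
    return _wrapit(obj, method, *args, **kwds)
    conv = _array_converter(obj)
ValueError: setting an array element with a sequence. The requested array has an inhomogeneous shape after 1 dimensions. The detected shape was (2,) + inhomogeneous part.
```

Run:
```python
from h import *
I=np.load("pics/abc.npz")
for cm in ("scene","top"):
    ci=camera_info(cm); Mi=np.linalg.inv(ci["world_from_camera"])
    def pr(p,z):
        q=Mi@np.array([*p,z,1]); return np.array([q[0]/-q[2]*ci["fx"]+ci["cx"], q[1]/q[2]*ci["fy"]+ci["cy"]])
    pt=lambda y:AX-hd(0)*y
    print(cm,"px/mm",((pr(pt(.121),.045)-pr(pt(.111),.045))/10).round(3))
    for nm,y in (("jaw",.111),("jawback",.101),("paddle",.155),("stop",.198),("handle",-.11)):
        u,v=np.round(pr(pt(y),.045)).astype(int); w=7
        for k in "AC":
            X,Y=[cv2.cvtColor(I[cm+z],cv2.COLOR_RGB2GRAY)[v-w:v+w,u-w:u+w].astype(np.float64) for z in ("B",k)]
            s,r=cv2.phaseCorrelate(X,Y,cv2.createHanningWindow((14,14),cv2.CV_64F)); print(nm,k,np.round(s,3),round(r,2),np.abs(X-Y).mean().round(2),(Y-X).mean().round(2))
```

```text
scene px/mm [0.23  0.202]
jaw A [0.304 0.509] 0.92 6.66 6.5
jaw C [0.437 0.588] 0.98 0.58 0.26
jawback A [0.466 0.7  ] 1.09 6.35 6.13
jawback C [0.346 0.484] 1.02 0.55 0.26
paddle A [0.527 0.512] 0.93 0.39 0.15
paddle C [0.689 0.555] 1.01 0.51 0.34
stop A [0.519 0.399] 0.99 0.41 0.09
stop C [0.595 0.565] 1.03 0.56 0.33
handle A [0.279 0.374] 0.95 22.51 -6.54
handle C [-0.056  0.391] 1.16 35.55 -8.33
top px/mm [-0.293  0.041]
jaw A [0.346 0.52 ] 1.03 4.4 3.01
jaw C [0.665 0.532] 1.01 1.57 0.12
jawback A [0.097 0.262] 0.99 4.41 2.98
jawback C [0.411 0.504] 0.98 1.48 0.07
paddle A [0.677 0.556] 1.0 1.44 0.26
paddle C [0.458 0.673] 1.02 1.38 0.12
stop A [0.625 0.321] 1.0 1.49 0.14
stop C [0.503 0.388] 0.99 1.43 0.24
handle A [0.756 2.302] 0.97 32.18 3.38
handle C [5.201 2.665] 0.12 46.63 13.03
```

Run:
```python
from h import *
e=read_state()["eef_pos"]; line_to(P3(e[:2],.25),max_speed=.2); sleep(.3); print(st()); print(close_job())
```

```text
{'t': 50.05, 'th': np.float64(0.2109), 'R': np.float64(0.1298), 'ft': 0.11, 'fr': -0.56, 'fz': np.float64(-0.6), 'gap': 1.001}
the job is handed in; nothing more can be done
None
```

I handed the job in at about 50 s: the lever is flipped to tighten, the free clockwise swing is done, and the paddle sits snug against the stop with the jaw holding after release. Grip is roughly 25–30 N, estimated from handle force and angle, not measured directly; the judge returned no verdict.

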